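Press the label holder home behind the specimen rack's lip

TASK

In the specimen preparation lab one blue rack still lacks its label: lift the red-gripped label holder out of its black stand, slip its blade into the empty slot behind that rack's metal lip, and push it down against the spring until its shoulders sit fully home on the lip. The spring throws it out again, so finish while still gripping it and pressing it fully home (someone else will lock it); do not let go. Leave the specimens and the jar where they stand.

Things in the scene. Friction and masses are not known exactly. Their poses are not given: they have to be found in the camera images.
- label_holder: loose, about 60 g, upright in the stand; same after a half turn. Origin: centre of underside; z up, y along its width, x its thickness. White blade 64 (y) x 5 (x) mm from z 0 to 26, lowest 4 mm thinned to 60 x 2.8; label body 76 x 18 mm, z 26 to 48, its underside forms the shoulders; red grip block 26 (y) x 14 (x) mm, z 48 to 82, gripped from above either way
- stand: fixed black stand, base 70 (x) x 100 (y) x 10 mm; on it a slotted block 29 x 90 mm, top at 30 mm, whose slot (9 x 70 mm, floor at 10 mm) holds the holder's blade loosely: draw it straight up over 20 mm. Origin: centre of underside, y along the slot
- rack: fixed blue rack without a label, 110 mm wide (y), 103 mm deep (x), carrying two specimens. Origin on the bench 40 mm behind (+x of) the slot; y along the lip, x from lip to deck. In front (-x) an aluminium lip 4 mm thick, top at 50 mm; behind it the slot, then the shelf edge, top at 50 mm; then the deck at 36 mm, rims to 42 mm
- slot (a point): centre of the empty slot's mouth, level with the lip's top (50 mm above the bench), axes as the rack's. Slot 9 mm wide (x), 70 mm long (y), no chamfer; the sprung bar lies 17 mm below the mouth. Fully home, the holder's origin is 26 mm below this point, its shoulders resting on lip and shelf edge (a hard stop)
- press_bar (a joint): travel of the yellow sprung bar in the empty slot, m: 0 when up, 0.009 when the label holder is fully home (limit 0.012). It pushes up with about 4 N at 0, rising 0.5 N per mm to 8.5 N at home
- labelled_rack: fixed rack like the other, but its slot is already filled by a fixed label holder with a grey grip block, top 106 mm above the bench; it carries one specimen. Nothing is to be done to it. Origin as the other rack's
- specimen_a: black resin puck, diameter 30 mm, 20 mm high, loose on the rack's deck; leave alone. Origin: centre of its underside
- specimen_b: green resin puck of the same size, loose on the rack's deck; leave alone
- specimen_c: black resin puck of the same size, loose on the labelled rack's deck; leave alone
- jar: amber jar with white cap, diameter 56 mm, 75 mm high, loose on the bench beyond the racks; leave alone. Origin: centre of its underside
Things that resemble listed ones, but are neither listed nor needed, are in the scene too. There is more than one size of the label_holder; the job needs the largest.

How it is judged (in metres and radians):
On the way, in this order (a step that is already met when the one before it is completed fails the run):
1. the label holder is gripped and drawn clear of the stand (height (world z) of label_holder above 0.036 m and contact force between the fingers and label_holder above 2 N and contact force between label_holder and stand below 0.05 N), for 0.1 s.
2. its blade stands in the empty slot behind the lip (x of label_holder in the frame of slot between -0.004 and 0.004 m and y of label_holder in the frame of slot between -0.006 and 0.006 m and z of label_holder in the frame of slot below -0.008 m), for 0.1 s.
At the end, for the whole second after the job is handed in: Still gripped (over 3 N) at the end: holder in the empty slot within 4 mm across, 6 mm along, 0.08 rad; shoulders within 1.8 mm of home, bar down over 7.2 mm, over 5 N on the rack, at rest; specimens within 12 mm, jar within 20 mm of their places, upright (x of label_holder in the frame of slot between -0.004 and 0.004 m and y of label_holder in the frame of slot between -0.006 and 0.006 m and z of label_holder in the frame of slot below -0.0242 m and value of joint press_bar above 0.0072 m and angle between the z axis of label_holder and the z axis of slot, either way round below 0.08 rad and contact force between the fingers and label_holder above 3 N and contact force between label_holder and rack above 5 N and linear speed of label_holder below 0.02 m/s and distance of each of specimen_a, specimen_b, specimen_c from where it was at the start of the episode below 0.012 m and distance of jar from where it was at the start of the episode below 0.02 m and angle between each of specimen_a, specimen_b, specimen_c, jar's own z axis and vertical below 0.2 rad); the arm keeps its last pose, push and grip.
It fails at once if a specimen is shifted by more than 12 mm (distance of any of specimen_a, specimen_b, specimen_c from where it was at the start of the episode above 0.012 m).
It fails at once if the jar is shifted by more than 20 mm (distance of jar from where it was at the start of the episode above 0.02 m).
It also fails if it takes over 38 s, if anything falls off the work surface, if the arm or the gripper's body presses on something with over 40 N, if the wrist force passes 120 N, or if a joint passes its speed limit or range.

ROBOT

A 6-joint arm with a two-finger parallel gripper is mounted at the origin on the work surface. World frame = base frame: x ahead of the robot, y to its left, z up, the work surface at z = 0. Lengths are in m, angles in degrees, forces in N, time in s.
With the tool pointing down it reaches from about 0.4 to 0.825 m from the base axis. Payload 7 kg.
Tool frame: the origin (TCP) lies midway between the tips of the shut fingers; the grasp point (between the pads) lies 19 mm behind it; z points along the fingers, y is the line along which they close (so a half turn about z gives the same grasp; the last joint's range is limited). The gripper opens to 88 mm and grips with 3 to 60 N. Pads are 19 mm wide; open, the fingers measure 130 mm over their backs; the gripper's body (78 mm by 193 mm) begins 47 mm behind the grasp point.
Start: joints at [82.913, 20.546, 0.682, 0, -70.136, -16.507], TCP at [0.27, 0.619, 0.227] pointing down, gripper open.
Joint ranges: [-176.03, 176.03], [-82.01, 121.73], [-58.28, 71.71], [-173.87, 95.51], [-174.79, -0.11], [-173.66, 173.66]. Speed limits (degrees/s): [136.94, 136.94, 172.46, 180, 180, 180].

INTERFACE

Orientations are given as [roll, pitch, yaw] about the fixed x, y, z axes, in that order (R = Rz(yaw) Ry(pitch) Rx(roll)).
In Python, from plant import ctrl gives the robot as it stands. The module is installed in compiled form; this text tells all that it offers.
- The arm moves only by the tool play_rows, never from a script. Its argument "commands" is a list that holds one entry, the list of rows, each a list of 7 numbers: the turn, a rotation vector about the tool's x, y, z in rad, then the shift along the tool's x, y, z in cm, then the finger opening in cm, from 0 to 8.76. In form: [[[ax, ay, az, x, y, z, grip], ...]]. A call has 1 to 8 rows; each row is the pose to reach, as a shift and turn from the pose commanded when the call began, along the tool's axes at that moment; what a row does not reach only later rows make up. A row lasts 1/12 s, in which the tool goes at most 41.7 mm and 7.16 degrees, less where a joint would pass 70% of its speed; a pose out of reach is approached as far as the arm can. A call with a gripper value outside its range is refused whole. The fingers move at their own pace and stop on an object; the grip force is fixed at half the most. Time passes only in rows, so rows that repeat a pose let the fingers close. It gives the time, the measured TCP pose, the force, the opening and the grip force at its end, in the units of the state.
- ctrl.get_obs(): the state, without advancing time (a new reading comes with each control period).
- ctrl.snapshot(name): name is "side" or "top"; returns a dict with "color" (420x560x3 uint8, red, green, blue), "camera_matrix" (3x3 intrinsics, pixels), "k1" (the pictures are not rectified: a ray, as slopes to the right and down, at radius r is drawn at 1 + k1 r^2 times it, then the intrinsics apply), "origin" and "rotation" of the camera in the world. Camera axes: x right, y down, z forward; pixel columns grow to the right and rows downward; lengths in m; the calibration is good to about 2 mm. A picture is of the moment at which its call begins. There is no depth.
- ctrl.close_job(): hands the job in; it is judged then, once.
Trained networks look in a picture, given as the dict that the camera call returned (one of the last four; its "shot" number tells which), for a name from the list of things; names that differ only in an ending like _2 or _b are one class to them, and where a whole thing is asked for, a point or a joint stands for the part that bears it (a point fixed in the world has none). Each returns a list of dicts, best first, with "conf" (0 to 1); they miss things now and then, are a little off and sometimes report something else, mostly with a low value. They report only what shows in the picture. A call takes as long as a camera call. They do not tell look-alikes from the thing itself.
- ctrl.find_in(picture, name): "bbox" ([left, top, width, height] in pixels, round what is visible of it).
The state is a dict: "clock": time; "joint_pos": joint angles; "qvel": joint speeds; "tau": joint torques, N m; "tool_pos": TCP position; "orientation": TCP orientation; "force": force on the tool from outside, world axes, zero at the start; "moment": the same for the moment, N m; "opening": finger opening in m; "gripper_force": force on a finger pad.
Only numpy, scipy, OpenCV 4.12 (cv2) and the standard library are available. Lean on these libraries where they do the work, as an engineer would, in place of code of your own. Each camera call takes 0.05 s, during which the arm holds its last target. There are 200 camera calls.

## Working session

There is one attempt and no reset: what is moved stays moved. The work goes in short steps, Python scripts to look and compute and a tool call to move; the robot and the scene stay as the last step left them, time stands still between calls to the robot, and variables do not carry over. Pictures are saved under pics/ and viewed, at most 10 in all, crops included, and the job is handed in when it is done.

Besides the shell and the picture viewer there is one more tool, called after "Call:" as name(argument=value, ...), one argument or row to a line, values as JSON. play_rows: Moves the arm, as the interface text tells. Its arguments: {"type":"object","properties":{"commands":{"type":"array","items":{"type":"array","items":{"type":"array","items":{"type":"number"}}}}},"required":["commands"]}

```bash
mkdir -p pics; cat > h.py <<'E'
import numpy as np, cv2
from plant import ctrl
def dist(p):
    k=float(np.ravel(p["k1"])[0]); return np.array([k,0,0,0,0.])
def ray(p,uv):
    K=np.array(p["camera_matrix"]);x=cv2.undistortPoints(np.array([[uv]],float),K,dist(p))[0,0]
    return np.array(p["rotation"])@np.array([x[0],x[1],1])
def onz(p,uv,z):
    o=np.array(p["origin"]);d=ray(p,uv);return o+d*(z-o[2])/d[2]
def proj(p,P):
    R=np.array(p["rotation"]);P=np.atleast_2d(P).astype(float);c=(P-np.array(p["origin"]))@R
    return cv2.projectPoints(c,np.zeros(3),np.zeros(3),np.array(p["camera_matrix"]),dist(p))[0][:,0]
E
python3 - <<'E'
from h import *
import pickle
print({k:np.round(v,3) if not isinstance(v,dict) else v for k,v in ctrl.get_obs().items()})
im=[]
for n in("side","top"):
    p=ctrl.snapshot(n);pickle.dump(p,open(n+".pkl","wb"))
    print(n,p["k1"],np.round(p["origin"],3),np.round(p["rotation"],3).tolist(),np.round(p["camera_matrix"],1).tolist())
    cv2.imwrite(f"pics/{n}0.png",p["color"][:,:,::-1])
    for k in("label_holder","stand","rack","labelled_rack","specimen_a","jar","press_bar"):
        print(k,[(np.round(d["bbox"]).tolist(),round(d["conf"],2)) for d in ctrl.find_in(p,k)][:5])
E
```

```text
{'clock': np.float64(0.0), 'joint_pos': array([ 8.2913e+01,  2.0592e+01,  6.3200e-01, -2.2000e-02, -7.0134e+01,
       -1.6507e+01]), 'qvel': array([-0.033,  0.011, -0.042,  0.083,  0.116,  0.046]), 'tau': array([ 1.0000e-03, -5.8272e+01,  2.9306e+01,  6.9970e+00,  7.0000e-03,
       -0.0000e+00]), 'tool_pos': array([0.27 , 0.618, 0.226]), 'orientation': array([ 1.79904e+02, -7.00000e-03, -2.36010e+01]), 'force': array([ 0.396, -0.305, -0.409]), 'moment': array([-0.006, -0.004, -0.025]), 'gripper_force': np.float64(0.0), 'opening': np.float64(0.088)}
side 0.01727330790109541 [ 0.33  -0.482  0.611] [-133.471, -0.152, -25.903] [[448.7, 0.0, 275.4], [0.0, 448.7, 211.2], [0.0, 0.0, 1.0]]
label_holder [([209.0, 133.0, 25.0, 26.0], 0.96), ([156.0, 181.0, 12.0, 33.0], 0.76), ([209.0, 155.0, 31.0, 36.0], 0.6)]
stand [([198.0, 173.0, 55.0, 42.0], 0.91)]
rack [([265.0, 295.0, 100.0, 102.0], 0.58)]
labelled_rack [([214.0, 214.0, 86.0, 80.0], 0.82)]
specimen_a [([305.0, 306.0, 20.0, 28.0], 0.93), ([320.0, 333.0, 23.0, 29.0], 0.85), ([268.0, 235.0, 20.0, 16.0], 0.85)]
jar []
press_bar [([290.0, 358.0, 6.0, 8.0], 0.39)]
top -0.08978959222333519 [0.382 0.034 1.   ] [-168.498, -0.123, -90.237] [[446.2, 0.0, 279.3], [0.0, 446.2, 210.4], [0.0, 0.0, 1.0]]
label_holder [([187.0, 214.0, 35.0, 22.0], 0.74), ([186.0, 275.0, 27.0, 13.0], 0.58), ([153.0, 198.0, 7.0, 24.0], 0.46)]
stand []
rack [([358.0, 207.0, 54.0, 52.0], 0.9)]
labelled_rack [([265.0, 204.0, 60.0, 56.0], 0.72)]
specimen_a [([368.0, 219.0, 14.0, 13.0], 0.63), ([388.0, 216.0, 16.0, 17.0], 0.58), ([295.0, 211.0, 13.0, 14.0], 0.53)]
jar [([277.0, 118.0, 28.0, 36.0], 0.88)]
press_bar [([268.0, 203.0, 57.0, 56.0], 0.27)]
```

View pics/side0.png

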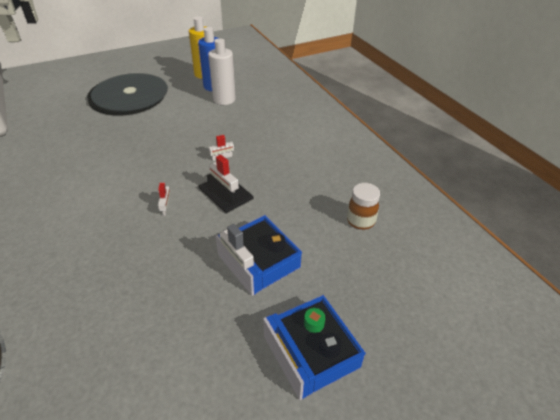

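View pics/top0.png

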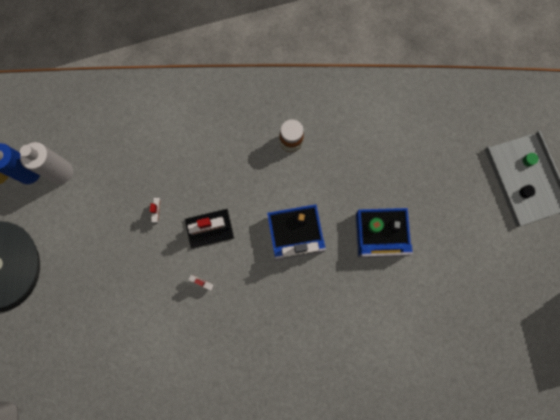

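```bash
sed -i 's/^def dist/from scipy.spatial.transform import Rotation as Ro\ndef rot(p): return Ro.from_euler("xyz",np.ravel(p["rotation"]),degrees=True).as_matrix()\ndef dist/; s/np.array(p\["rotation"\])/rot(p)/' h.py
python3 - <<'E'
from h import *
import pickle
t=pickle.load(open("top.pkl","rb"));s=pickle.load(open("side.pkl","rb"))
def c(p,x,y,w=66,h=50):
    return cv2.resize(p["color"][y:y+h,x:x+w,::-1],(396,300),interpolation=cv2.INTER_CUBIC)
m=np.vstack([np.hstack([c(t,175,202),c(t,352,207)]),np.hstack([c(s,190,145),cv2.resize(s["color"][290:400,250:395,::-1],(396,300),interpolation=cv2.INTER_CUBIC)])])
cv2.imwrite("pics/crops.png",m)
print("stand",onz(t,(208,228),.01),"grip",onz(t,(205,223),.092),"lookalikes",onz(t,(154,210),.03),onz(t,(200,283),.03),"rack",onz(t,(385,232),.04), "tcp",proj(t,[.27,.618,.226]))
print("side grip",proj(s,onz(t,(205,223),.092)),"side rack",proj(s,onz(t,(385,232),.04)))
E
```

```text
stand [0.54313475 0.19200668 0.01      ] grip [0.54023981 0.18545839 0.092     ] lookalikes [0.58083648 0.31124424 0.03      ] [0.41971093 0.20316549 0.03      ] rack [ 0.5278055  -0.19940979  0.04      ] tcp [[-51.67267682 360.77919228]]
side grip [[221.10351608 159.09634819]] side rack [[312.46384085 337.60068391]]
```

View pics/crops.png

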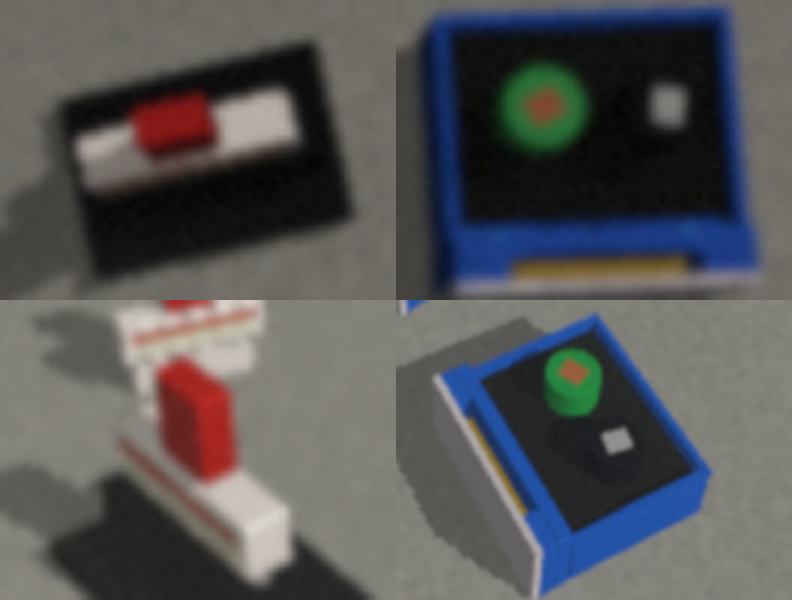

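```bash
cat > fit.py <<'E'
from h import *
from scipy.optimize import least_squares, minimize
def T(q,P):
    c,s=np.cos(q[2]),np.sin(q[2]);P=np.atleast_2d(np.array(P,float))
    z=P[:,2]+(q[3] if len(q)>3 else 0)
    return np.c_[q[0]+c*P[:,0]-s*P[:,1],q[1]+s*P[:,0]+c*P[:,1],z]
def box(x,y,z0,z1): return [[a,b,c] for a in(-x/2,x/2) for b in(-y/2,y/2) for c in(z0,z1)]
RED=box(.014,.026,.048,.082)
def redfit(ps,q0,z0):
    q0=np.array(q0)
    data=[]
    for p in ps:
        u=proj(p,T(list(q0)+[z0],[[0,0,.065]]))[0].astype(int);x,y=u-24
        I=p["color"][y:y+48,x:x+48].astype(float)
        data.append((p,x,y,I))
    def cost(q,dbg=False):
        e=0
        for p,x,y,I in data:
            h=cv2.convexHull(np.float32((proj(p,T([q[0],q[1],q[2],z0],RED))-[x,y]+.5)*8))
            M=np.zeros((384,384),np.float32);cv2.fillConvexPoly(M,np.round(h*16).astype(np.int32),1,shift=4)
            M=cv2.GaussianBlur(cv2.resize(M,(48,48),interpolation=cv2.INTER_AREA),(0,0),.7)
            d=(I[:,:,0]-I[:,:,1])/255
            w=np.zeros_like(M);w[4:-4,4:-4]=1
            near=cv2.dilate((M>.02).astype(np.uint8),np.ones((5,5)))>0
            a=(M*d).sum()/(M*M).sum(); e+=((d-a*M)[near]**2).sum()/a**2
        return e
    r=minimize(cost,q0,method="Nelder-Mead",options=dict(initial_simplex=q0+np.array([[0,0,0],[.006,0,0],[0,.006,0],[0,0,.15]]),xatol=1e-5,fatol=1e-4))
    return r.x,r.fun
E
python3 - <<'E'
from fit import *
import pickle
t=pickle.load(open("top.pkl","rb"));s=pickle.load(open("side.pkl","rb"))
for n,ps in(("t",[t]),("s",[s]),("b",[t,s])): print("holder",n,redfit(ps,[.542,.187,.2],.01))
ct=lambda x,y,x0=352,y0=207:(x0+(x+.5)/6-.5,y0+(y+.5)/6-.5)
cs=lambda x,y:(250+(x-396+.5)/2.731-.5,290+(y-300+.5)/2.727-.5)
L=[[.0545,.055,.042],[.0545,-.055,.042],[-.0485,.055,.05],[-.0485,-.055,.05],[-.0355,.035,.05],[-.0355,-.035,.05]]
pt=[ct(37,13),ct(333,10),ct(57,292),ct(366,284),ct(116,260),ct(309,254)]
ps_=[cs(597,317),cs(710,470),cs(434,375),cs(540,550),cs(468,418),cs(527,515)]
def f(q,cams):
    return np.concatenate([(proj(p,T(q,L))-o).ravel() for p,o in cams])
for n,c in(("t",[(t,pt)]),("s",[(s,ps_)]),("b",[(t,pt),(s,ps_)])):
    r=least_squares(f,[.528,-.2,0],args=(c,),loss="soft_l1");print("rack",n,r.x.round(4),f(r.x,c).reshape(-1,2).round(1).tolist())
R=[]
for p,(x0,y0),k in((t,(352,207),6),(s,(250,290),2.73)):
    w,h=(66,50) if k==6 else(145,110)
    I=cv2.resize(p["color"][y0:y0+h,x0:x0+w,::-1],(396,300),interpolation=cv2.INTER_CUBIC)
    def ln(P,col):
        u=((proj(p,T(r.x,P))-[x0,y0]+.5)*k-.5);cv2.polylines(I,[np.int32(np.round(u))],True,col,1)
    ln([[-.0485,.055,.05],[-.0485,-.055,.05],[-.0445,-.055,.05],[-.0445,.055,.05]],(0,0,255))
    ln([[-.0445,.035,.05],[-.0445,-.035,.05],[-.0355,-.035,.05],[-.0355,.035,.05]],(0,255,255))
    ln([[-.0445,.055,.042],[-.0445,-.055,.042],[.0545,-.055,.042],[.0545,.055,.042]],(255,255,0))
    R.append(I)
for p,(x0,y0) in((t,(175,202)),(s,(190,145))):
    I=cv2.resize(p["color"][y0:y0+50,x0:x0+66,::-1],(396,300),interpolation=cv2.INTER_CUBIC)
    q,_=redfit([t,s],[.542,.187,.2],.01)
    for a,b,z in((.014,.026,.082),(.014,.026,.048),(.018,.076,.048),(.018,.076,.026)):
        P=[[-a/2,-b/2,z],[-a/2,b/2,z],[a/2,b/2,z],[a/2,-b/2,z]]
        u=((proj(p,T([*q,.01],P))-[x0,y0]+.5)*6-.5);cv2.polylines(I,[np.int32(np.round(u))],True,(0,255,0),1)
    R.append(I)
cv2.imwrite("pics/ov.png",np.vstack([np.hstack(R[:2]),np.hstack(R[2:])]))
E
```

```text
holder t (array([0.54501935, 0.19144296, 0.15113383]), np.float64(9.965039121438878))
holder s (array([0.54351351, 0.18984445, 0.08161602]), np.float64(17.904737766232287))
holder b (array([0.54405076, 0.19103853, 0.10446385]), np.float64(31.334437463025722))
rack t [ 0.525  -0.1979  0.0223] [[0.3, 0.5], [0.3, -0.2], [0.5, 0.5], [-0.3, 0.2], [-0.4, -0.5], [-0.4, -0.5]]
rack s [ 0.5247 -0.1993  0.0295] [[-0.6, -1.2], [0.4, 1.0], [-0.9, 1.3], [-1.8, 2.3], [1.0, -7.4], [3.9, -2.2]]
rack b [ 0.525  -0.1984  0.0242] [[0.5, 0.6], [0.5, -0.2], [0.8, 0.5], [-0.0, 0.2], [-0.2, -0.5], [-0.2, -0.5], [-0.5, -1.6], [0.1, 0.6], [-0.9, 0.5], [-2.3, 1.5], [1.0, -8.2], [3.6, -2.9]]
```

View pics/ov.png

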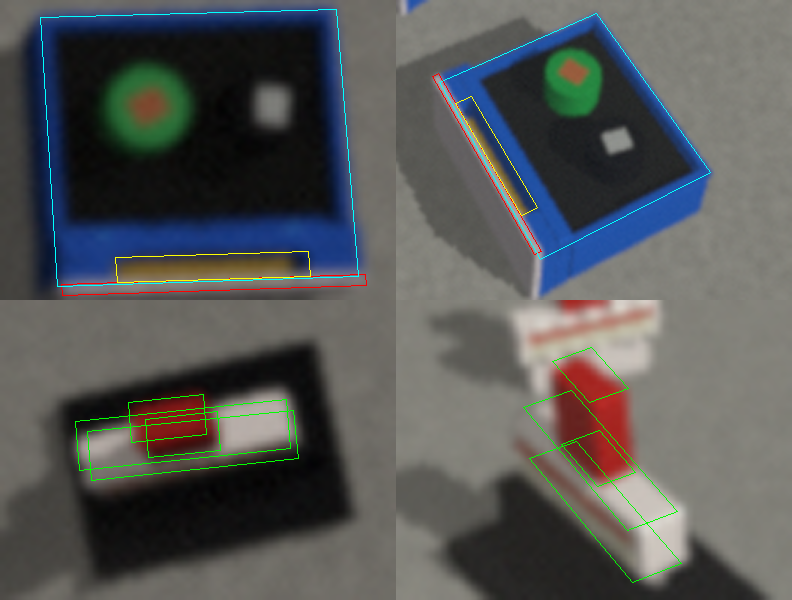

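```bash
sed -i 's|d=(I\[:,:,0\]-I\[:,:,1\])/255|d=np.clip(((I[:,:,0]-I[:,:,1])/(I[:,:,0]+15)-.25)/.35,0,1)|; s|a=(M\*d).sum()/(M\*M).sum();|a=1;|; s|np.ones((5,5))|np.ones((11,11))|' fit.py
python3 - <<'E'
from fit import *
import pickle
t=pickle.load(open("top.pkl","rb"));s=pickle.load(open("side.pkl","rb"))
for n,ps in(("t",[t]),("s",[s]),("b",[t,s])): print("holder",n,redfit(ps,[.542,.189,.22],.01))
# corner fit (holder) with hand-picked corners
ct=lambda x,y:(175+(x+.5)/6-.5,202+(y+.5)/6-.5)
cs=lambda x,y:(190+(x+.5)/6-.5,145+(y-300+.5)/6-.5)
Lt=[[.009,.038,.048],[.009,-.038,.048],[.007,.013,.082],[.007,-.013,.082]]
pt=[ct(78,140),ct(290,88),ct(132,104),ct(208,92)]
Ls=[[-.009,-.038,.048],[-.009,.038,.048],[.009,-.038,.048],[-.009,-.038,.026],[-.007,-.013,.048],[.007,-.013,.082]]
ps_=[cs(243,532),cs(120,437),cs(290,512),cs(243,572),cs(208,480),cs(234,393)]
# stand base corners, top view, z=.01
Lb=[[.035,.05,.01],[.035,-.05,.01],[-.035,-.05,.01],[-.035,.05,.01]];pb=[ct(62,100),ct(317,42),ct(354,215),ct(98,278)]
f=lambda q,c:np.concatenate([(proj(p,T(q,L))-o).ravel() for p,L,o in c])
h=lambda L:[[a,b,z+.01] for a,b,z in L]
for n,c in(("t",[(t,h(Lt),pt)]),("s",[(s,h(Ls),ps_)]),("b",[(t,h(Lt),pt),(s,h(Ls),ps_)]),("stand",[(t,Lb,pb)])):
    r=least_squares(f,[.54,.19,.2],args=(c,),loss="soft_l1");print(n,r.x.round(4),f(r.x,c).reshape(-1,2).round(1).tolist())
E
```

```text
holder t (array([0.54552625, 0.19170756, 0.24781164]), np.float64(6.4679082949927516))
holder s (array([0.54320176, 0.1900247 , 0.01584305]), np.float64(17.675742692196366))
holder b (array([0.54421875, 0.19172023, 0.04692172]), np.float64(33.68556768619581))
t [0.5434 0.1885 0.2334] [[0.5, -0.6], [-0.4, -0.1], [0.2, 0.8], [-0.3, -0.1]]
s [0.5434 0.1892 0.1968] [[-0.1, -0.1], [-0.2, -3.6], [-0.1, -0.3], [0.7, 1.9], [-0.4, 1.6], [0.1, -0.5]]
b [0.5432 0.1889 0.2103] [[0.3, -0.9], [-0.3, 0.4], [0.1, 0.7], [-0.3, 0.1], [0.2, -0.0], [-0.4, -3.4], [0.1, -0.4], [0.9, 2.0], [-0.3, 1.7], [0.2, -0.5]]
stand [0.5433 0.1893 0.232 ] [[-0.4, -0.1], [0.2, -0.5], [0.6, 0.4], [-0.3, 0.2]]
```

Look-alikes: the holder in the stand (side 222,165; top 205,223), one small loose holder at side 163,197 / top 200,283, another at side 221,148 / top 154,210, and the fixed grey one at side 235,236. I choose the one in the black stand. Its label measures about 76 mm, and the corner fits from both cameras agree with the stand fit.

```bash
cat >> h.py <<'E'
def go(P,yaw,obs=None):
    "row (turn, shift cm) from the present pose to a tool-down pose"
    o=ctrl.get_obs();A=Ro.from_euler("xyz",o["orientation"],degrees=True);B=Ro.from_euler("xyz",[180,0,yaw],degrees=True)
    print("row",(A.inv()*B).as_rotvec().round(4),(A.inv().apply(np.array(P)-o["tool_pos"])*100).round(2),"at",o["tool_pos"].round(4),o["orientation"].round(2),"F",o["force"].round(1),"t",round(o["clock"],2))
E
python3 -c "
from h import *
go([.5434,.189,.14],-76.7)"
```

```text
row [-0.      0.      0.9269] [42.23 28.43  8.66] at [0.2702 0.6185 0.2266] [-180.     -0.    -23.59] F [-0.2 -0.5 -0.8] t 0.8
```

Call:
play_rows(
  commands=[
    [[0,0,0.927,42.2,28.4,0,7],[0,0,0.927,42.2,28.4,0,7],[0,0,0.927,42.2,28.4,0,7],[0,0,0.927,42.2,28.4,0,7],[0,0,0.927,42.2,28.4,0,7],[0,0,0.927,42.2,28.4,0,7],[0,0,0.927,42.2,28.4,0,7],[0,0,0.927,42.2,28.4,0,7]],
  ],
)

```text
clock: 1.47
tool_pos: [0.4498, 0.3355, 0.227]
orientation: [-180.0, 0.0, -77.1]
force: [0.8, 0.7, -1.1]
opening: 0.0699
gripper_force: 0.0
```

```bash
python3 -c "
from h import *
go([.5434,.189,.14],-76.7)"
```

```text
row [-0.0006  0.0005 -0.0069] [16.38 -5.85  8.69] at [0.4498 0.3355 0.227 ] [-1.7996e+02  3.0000e-02 -7.7090e+01] F [ 0.8  0.7 -1.1] t 1.47
```

Call:
play_rows(
  commands=[
    [[0,0,0,16.4,-5.85,8.7,7],[0,0,0,16.4,-5.85,8.7,7],[0,0,0,16.4,-5.85,8.7,7],[0,0,0,16.4,-5.85,8.7,7],[0,0,0,16.4,-5.85,8.7,7],[0,0,0,16.4,-5.85,8.7,7],[0,0,0,16.4,-5.85,8.7,7],[0,0,0,16.4,-5.85,8.7,7]],
  ],
)

```text
clock: 2.13
tool_pos: [0.544, 0.1913, 0.1399]
orientation: [-180.0, 0.0, -76.7]
force: [-0.2, 0.9, -0.1]
opening: 0.07
gripper_force: 0.0
```

```bash
python3 -c "
from h import *
go([.5434,.189,.061],-76.7)"
```

```text
row [-0.0005  0.0001 -0.0007] [0.21 0.12 7.89] at [0.544  0.1913 0.1399] [-179.97    0.    -76.74] F [-0.2  0.9 -0.1] t 2.13
```

Call:
play_rows(
  commands=[
    [[0,0,0,0.2,0.1,4,7],[0,0,0,0.2,0.1,7.8,7],[0,0,0,0.2,0.1,7.8,7],[0,0,0,0.2,0.1,7.8,7],[0,0,0,0.2,0.1,7.8,3],[0,0,0,0.2,0.1,7.8,3],[0,0,0,0.2,0.1,7.8,3],[0,0,0,0.2,0.1,7.8,2.2]],
  ],
)

```text
clock: 2.8
tool_pos: [0.544, 0.1897, 0.0633]
orientation: [-179.8, 0.1, -76.7]
force: [0.4, -0.7, -0.2]
opening: 0.0485
gripper_force: 0.0
```

```bash
python3 -c "
from h import *
go([.5434,.189,.062],-76.7)
im=[]
for n in('top','side'):
    p=ctrl.snapshot(n);u=proj(p,[.5434,.189,.07])[0].astype(int);im.append(cv2.resize(p['color'][u[1]-45:u[1]+45,u[0]-45:u[0]+45,::-1],(400,400),interpolation=cv2.INTER_CUBIC))
cv2.imwrite('pics/pre.png',np.hstack(im))"
```

```text
row [-0.0027  0.0011  0.0003] [0.06 0.08 0.13] at [0.544  0.1897 0.0633] [-1.7985e+02  6.0000e-02 -7.6690e+01] F [ 0.4 -0.7 -0.2] t 2.8
```

View pics/pre.png

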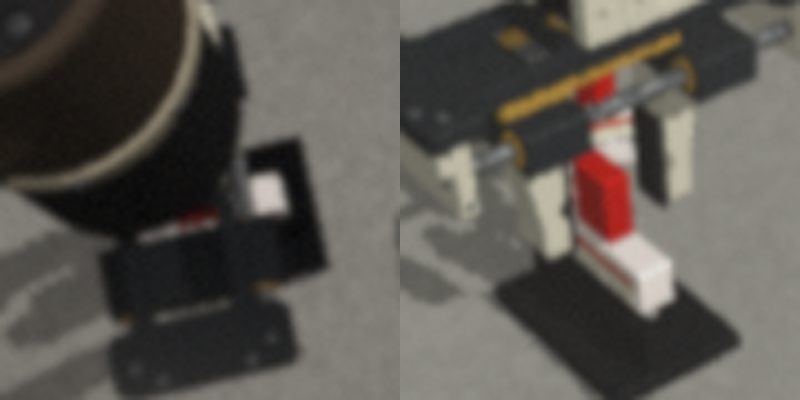

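The side view shows the red block (600,195 in the crop) between the open fingers, with the near finger at 545,215 and the far one at 665,150. The gripper is aligned with the holder, so I close and let the arm settle.

Call:
play_rows(
  commands=[
    [[0,0,0,0,0,0,1.6],[0,0,0,0,0,0,1.6],[0,0,0,0,0,0,1.6],[0,0,0,0,0,0,1],[0,0,0,0,0,0,0.5],[0,0,0,0,0,0,0.5],[0,0,0,0,0,0,0.5],[0,0,0,0,0,0,0.5]],
  ],
)

```text
clock: 3.57
tool_pos: [0.5432, 0.1889, 0.0615]
orientation: [180.0, -0.0, -76.7]
force: [0.5, -0.6, 0.6]
opening: 0.0136
gripper_force: 30.0
```

Call:
play_rows(
  commands=[
    [[0,0,0,0,0,0,0.5],[0,0,0,0,0,0,0.5],[0,0,0,0,0,0,0.5],[0,0,0,0,0,0,0.5]],
  ],
)

```text
clock: 3.9
tool_pos: [0.5432, 0.189, 0.0615]
orientation: [180.0, -0.0, -76.7]
force: [-0.1, -0.1, 0.4]
opening: 0.014
gripper_force: 30.0
```

Call:
play_rows(
  commands=[
    [[0,0,0,0,0,-1,0.5],[0,0,0,0,0,-2.5,0.5],[0,0,0,0,0,-4,0.5],[0,0,0,0,0,-7,0.5],[0,0,0,0,0,-10,0.5],[0,0,0,0,0,-14,0.5],[0,0,0,0,0,-14,0.5],[0,0,0,0,0,-14,0.5]],
  ],
)

```text
clock: 4.57
tool_pos: [0.5445, 0.1899, 0.2051]
orientation: [-179.7, 0.1, -76.7]
force: [-0.3, 0.1, -1.7]
opening: 0.0139
gripper_force: 30.0
```

```bash
python3 -c "
from h import *
go([.485,-.1994,.20],-88.6)"
```

```text
row [-0.0055  0.003   0.2078] [36.51 14.75  0.34] at [0.5445 0.1899 0.2051] [-1.7967e+02  1.4000e-01 -7.6690e+01] F [-0.3  0.1 -1.7] t 4.57
```

Call:
play_rows(
  commands=[
    [[0,0,0.05,3,1.2,0,0.5],[0,0,0.1,7,2.8,0,0.5],[0,0,0.208,11,4.4,0,0.5],[0,0,0.208,15,6.0,0,0.5],[0,0,0.208,19,7.6,0,0.5],[0,0,0.208,23,9.2,0,0.5],[0,0,0.208,27,10.8,0,0.5],[0,0,0.208,30,12,0,0.5]],
  ],
)

```text
clock: 5.23
tool_pos: [0.494, -0.1324, 0.2011]
orientation: [179.9, 0.0, -88.6]
force: [0.7, -0.8, -0.9]
opening: 0.0137
gripper_force: 30.0
```

```bash
python3 -c "
from h import *
go([.485,-.1994,.20],-88.6)"
```

```text
row [ 0.0011  0.0002 -0.0002] [6.68 1.06 0.11] at [ 0.494  -0.1324  0.2011] [ 1.7994e+02  1.0000e-02 -8.8610e+01] F [ 0.7 -0.8 -0.9] t 5.23
```

Call:
play_rows(
  commands=[
    [[0,0,0,3,0.5,0,0.5],[0,0,0,6.5,1,0,0.5],[0,0,0,6.5,1,3,0.5],[0,0,0,6.5,1,6,0.5],[0,0,0,6.5,1,7,0.5],[0,0,0,6.5,1,7,0.5],[0,0,0,6.5,1,7,0.5],[0,0,0,6.5,1,7,0.5]],
  ],
)

```text
clock: 5.9
tool_pos: [0.4881, -0.1956, 0.1329]
orientation: [-179.9, -0.0, -88.6]
force: [0.5, -0.7, -0.5]
opening: 0.0139
gripper_force: 30.0
```

```bash
python3 - <<'E'
from h import *
import pickle
go([.485,-.1994,.13],-88.6)
im=[]
for n,k in(('side',110),('top',80)):
    p=ctrl.snapshot(n);pickle.dump(p,open(n+"1.pkl","wb"));u=proj(p,[.49,-.2,.07])[0].astype(int)-k//2;print(n,u,k)
    im.append(cv2.resize(p['color'][u[1]:u[1]+k,u[0]:u[0]+k,::-1],(500 if n=="side" else 300,)*2,interpolation=cv2.INTER_CUBIC))
im[1]=np.vstack([im[1],np.zeros((200,300,3),np.uint8)])
cv2.imwrite('pics/over.png',np.hstack(im));go([.485,-.1994,.13],-88.6)
E
```

```text
row [-0.0015 -0.0006  0.0008] [0.37 0.32 0.29] at [ 0.4881 -0.1956  0.1329] [-1.7992e+02 -3.0000e-02 -8.8550e+01] F [ 0.5 -0.7 -0.5] t 5.9
side [234 281] 110
top [349 207] 80
row [-0.0025 -0.0004  0.0007] [0.38 0.33 0.31] at [ 0.4882 -0.1955  0.1331] [-1.7986e+02 -2.0000e-02 -8.8560e+01] F [-0.3 -1.3  0.1] t 6.0
```

View pics/over.png

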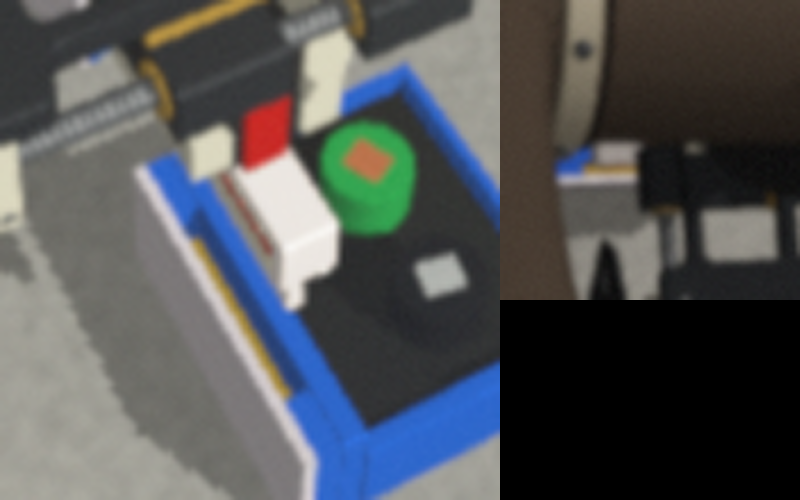

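```bash
python3 - <<'E'
from fit import *
import pickle
s=pickle.load(open("side1.pkl","rb"))
q=[.4881,-.1956,np.radians(1.44),.1330-.0515]
L=[[-.009,-.038,.048],[.009,-.038,.048],[.009,-.038,.026],[-.009,-.038,.026],[0,-.03,0],[0,-.032,.026],[-.007,-.013,.082],[-.007,-.013,.048],[-.007,.013,.048],[-.009,.038,.048]]
print(((proj(s,T(q,L))-[234,281]+.5)*500/110).round().tolist())
f=lambda x:((proj(s,T([x[0],x[1],q[2],q[3]],L[:3]))-[234,281]+.5)*500/110-[[285,250],[338,222],[335,263]]).ravel()
r=least_squares(f,q[:2]);print(r.x,r.fun)
# overlay
k=500/110;I=cv2.resize(s["color"][281:391,234:344,::-1],(500,500),interpolation=cv2.INTER_CUBIC)
def ln(qq,P,c): cv2.polylines(I,[np.int32(np.round((proj(s,T(qq,P))-[234,281]+.5)*k))],True,c,1)
rq=[.525,-.1984,.0242]
for a,b,z in((.018,.076,.048),(.018,.076,.026),(.014,.026,.082),(.014,.026,.048),(.005,.064,.026),(.0028,.06,0)):
    ln(q,[[-a/2,-b/2,z],[-a/2,b/2,z],[a/2,b/2,z],[a/2,-b/2,z]],(0,255,0))
ln(rq,[[-.0485,.055,.05],[-.0485,-.055,.05],[-.0445,-.055,.05],[-.0445,.055,.05]],(0,0,255))
ln(rq,[[-.0445,.035,.05],[-.0445,-.035,.05],[-.0355,-.035,.05],[-.0355,.035,.05]],(0,255,255))
cv2.imwrite("pics/ov1.png",I)
E
```

```text
[[285.0, 254.0], [344.0, 227.0], [340.0, 270.0], [283.0, 297.0], [293.0, 309.0], [300.0, 266.0], [250.0, 106.0], [247.0, 178.0], [203.0, 107.0], [157.0, 46.0]]
[ 0.48797944 -0.19377599] [-3.25257622 -1.33131379  2.26243728 -0.62549406  1.05426033  1.92777594]
```

View pics/ov1.png

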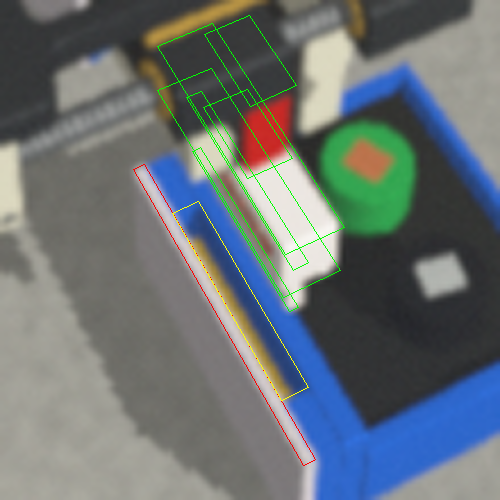

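Call:
play_rows(
  commands=[
    [[0,0,0,0.46,0.32,0,0.5],[0,0,0,0.46,0.32,1,0.5],[0,0,0,0.46,0.32,2,0.5],[0,0,0,0.46,0.32,2.5,0.5],[0,0,0,0.46,0.32,2.5,0.5],[0,0,0,0.46,0.32,2.5,0.5],[0,0,0,0.46,0.32,2.5,0.5],[0,0,0,0.46,0.32,2.5,0.5]],
  ],
)

```text
clock: 6.67
tool_pos: [0.4842, -0.2005, 0.1068]
orientation: [-180.0, -0.0, -88.6]
force: [-0.5, -0.9, -0.2]
opening: 0.0141
gripper_force: 30.0
```

```bash
python3 - <<'E'
from fit import *
s=ctrl.snapshot("side");go([.485,-.2003,.1065],-88.6);o=ctrl.get_obs()
p=o["tool_pos"]
q=[p[0],p[1],np.radians(1.4),p[2]-.0515]
k=500/110;I=cv2.resize(s["color"][281:391,234:344,::-1],(500,500),interpolation=cv2.INTER_CUBIC);J=I.copy()
def ln(qq,P,c): cv2.polylines(J,[np.int32(np.round((proj(s,T(qq,P))-[234,281]+.5)*k))],True,c,1)
rq=[.525,-.1984,.0242]
for a,b,z in((.018,.076,.048),(.018,.076,.026),(.0028,.06,0)):
    ln(q,[[-a/2,-b/2,z],[-a/2,b/2,z],[a/2,b/2,z],[a/2,-b/2,z]],(0,255,0))
ln(rq,[[-.0445,.035,.05],[-.0445,-.035,.05],[-.0355,-.035,.05],[-.0355,.035,.05]],(0,255,255))
cv2.imwrite("pics/ov2.png",cv2.resize(np.hstack([I,J])[80:],None,fx=.8,fy=.8))
E
```

```text
row [-0.0005 -0.0001 -0.0003] [-0.02 -0.08  0.03] at [ 0.4842 -0.2005  0.1068] [-1.7997e+02 -1.0000e-02 -8.8620e+01] F [ 0.9 -0.7 -0.5] t 6.72
```

View pics/ov2.png

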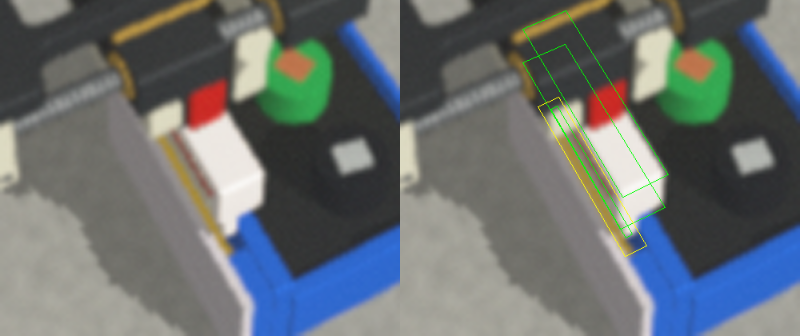

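Call:
play_rows(
  commands=[
    [[0,0,0,0,-0.07,0,0.5],[0,0,0,0,-0.07,0,0.5],[0,0,0,0,-0.07,0.3,0.5],[0,0,0,0,-0.07,0.6,0.5],[0,0,0,0,-0.07,0.9,0.5],[0,0,0,0,-0.07,1.1,0.5],[0,0,0,0,-0.07,1.1,0.5],[0,0,0,0,-0.07,1.1,0.5]],
  ],
)

```text
clock: 7.38
tool_pos: [0.4845, -0.2005, 0.0953]
orientation: [180.0, 0.0, -88.6]
force: [-1.1, 0.2, -0.5]
opening: 0.0136
gripper_force: 30.0
```

Call:
play_rows(
  commands=[
    [[0,0,0,0,0,0.3,0.5],[0,0,0,0,0,0.6,0.5],[0,0,0,0,0,0.9,0.5],[0,0,0,0,0,0.9,0.5],[0,0,0,0,0,0.9,0.5]],
  ],
)

```text
clock: 7.8
tool_pos: [0.4844, -0.2005, 0.0863]
orientation: [180.0, 0.0, -88.6]
force: [-0.5, -0.7, -1.4]
opening: 0.014
gripper_force: 30.0
```

Call:
play_rows(
  commands=[
    [[0,0,0,0,0,0.2,0.5],[0,0,0,0,0,0.4,0.5],[0,0,0,0,0,0.6,0.5],[0,0,0,0,0,0.8,0.5],[0,0,0,0,0,0.8,0.5],[0,0,0,0,0,0.8,0.5]],
  ],
)

```text
clock: 8.3
tool_pos: [0.4849, -0.2005, 0.0789]
orientation: [-180.0, -0.0, -88.6]
force: [-1.1, 0.7, 5.4]
opening: 0.0139
gripper_force: 30.0
```

Call:
play_rows(
  commands=[
    [[0,0,0,0,0,0.1,0.5],[0,0,0,0,0,0.2,0.5],[0,0,0,0,0,0.3,0.5],[0,0,0,0,0,0.4,0.5],[0,0,0,0,0,0.4,0.5],[0,0,0,0,0,0.4,0.5]],
  ],
)

```text
clock: 8.8
tool_pos: [0.485, -0.2006, 0.0755]
orientation: [-179.9, -0.0, -88.6]
force: [-3.1, 1.3, 10.6]
opening: 0.014
gripper_force: 30.0
```

Call:
play_rows(
  commands=[
    [[0,0,0,0,0,0.1,0.5],[0,0,0,0,0,0.2,0.5],[0,0,0,0,0,0.2,0.5],[0,0,0,0,0,0.2,0.5],[0,0,0,0,0,0.2,0.5]],
  ],
)

```text
clock: 9.22
tool_pos: [0.4851, -0.2006, 0.0754]
orientation: [-179.9, -0.1, -88.6]
force: [-9.5, 6.3, 30.3]
opening: 0.0137
gripper_force: 30.0
```

Call:
play_rows(
  commands=[
    [[0,0,0,0,0,-0.05,0.5],[0,0,0,0,0,-0.05,0.5],[0,0,0,0,0,-0.05,0.5],[0,0,0,0,0,-0.05,0.5],[0,0,0,0,0,-0.05,0.5],[0,0,0,0,0,-0.05,0.5]],
  ],
)

```text
clock: 9.72
tool_pos: [0.485, -0.2006, 0.0754]
orientation: [-179.9, -0.0, -88.6]
force: [-7.7, 4.7, 25.1]
opening: 0.0136
gripper_force: 30.0
```

```bash
python3 - <<'E'
from h import *
s=ctrl.snapshot("side");go([.485,-.2003,.0755],-88.6)
cv2.imwrite("pics/end.png",cv2.resize(s["color"][281:391,234:344,::-1],(550,550),interpolation=cv2.INTER_CUBIC))
E
```

```text
row [-0.0014 -0.0008  0.0005] [-0.03  0.   -0.01] at [ 0.485  -0.2006  0.0754] [-1.7992e+02 -4.0000e-02 -8.8570e+01] F [-7.5  5.3 24.9] t 9.77
```

View pics/end.png

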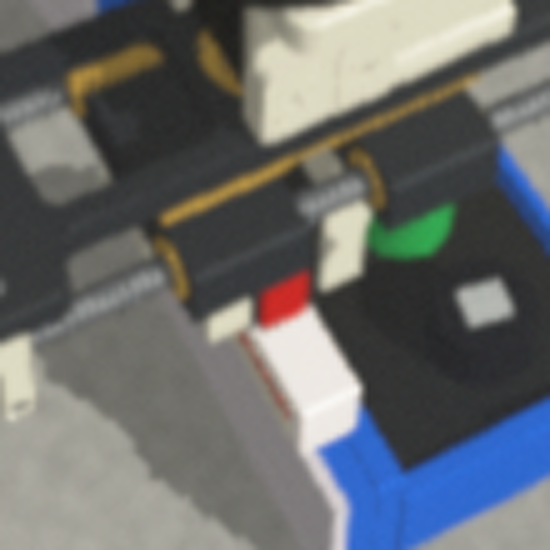

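The picture shows the label body (310,380) seated level on the lip, with no blade visible and the specimens undisturbed. The steady push is 25 N against a hard stop at the expected home height.

```bash
python3 -c "
from plant import ctrl
print(ctrl.close_job())"
```

```text
the job is handed in; nothing more can be done
None
```

The job is handed in: the label holder is fully home in the empty slot, still gripped (30 N) and pressed down at about 25 N at the expected home height; the rack's two specimens looked undisturbed, but I did not check specimen_c or the jar afterwards, and no verdict was returned.

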